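# Stack angle brackets on a saddle stand, alternating sides

### The job

Finish the pile of angle brackets on the saddle stand: pick up the blue bracket from where it stands like a tent and hang it over the top, one leg lying flat on the pile and the other hanging down the side opposite to the grey bracket's hanging leg, and push it home until the hanging leg lies flush against the stand; then hang the yellow one on top the other way round, over the grey one's side, and push it home flush against the grey bracket's hanging leg. Keep the pile centred and square on the stand, leave the grey bracket seated as it is, and do not disturb the flux tin, the magnet or the ground clamp.

Things in the scene. Friction and masses are not known exactly. Their poses are not given: they have to be found in the camera images.
- saddle: Grey painted saddle stand, fixed; place and yaw (within 0.3 rad) vary. Origin under its centre, z up, x away from the robot, y left. Foot 100 x 120 mm (x, y), 10 mm high; a post; a head 40 mm along x, 84 mm along y (sides at y = -42 and +42 mm), z = 60 to 115 mm (flat top). Fixed white tubes up to 71 mm high lie on the table between it and the brackets.
- grey_bracket: Loose bare-metal bracket, sizes as the blue one, already home: one leg flat on the head, the other hanging down its +y side. Origin: middle of its outer corner edge (ridge), at saddle y = +50, z = 123 mm. Its x runs along the ridge, as the saddle's x; the flat leg runs along -y, the hanging leg along -z.
- blue_ridge (a point): Mid-ridge (outer corner edge) of the blue angle bracket, 0.3 kg, loose: two legs at 90 degrees, 90 mm long outside, 8 mm thick, 50 mm wide. It starts as a tent, legs sloping 45 degrees, ridge 69 mm up. Bracket axes: y along the ridge, z out of the angle through the ridge (up at the start), x away from the robot within 0.3 rad at the start. Home: saddle x 0, y -50, z 131 mm.
- blue_centre (a point): Centre of mass of the blue bracket, in the open angle, 36 mm below the ridge on its z axis; axes as blue_ridge. When home, the hanging leg lies against the head's -y side and the other leg on the grey bracket's flat leg.
- yellow_ridge (a point): Mid-ridge (outer corner edge) of the yellow angle bracket, 0.3 kg, loose: two legs at 90 degrees, 90 mm long outside, 8 mm thick, 50 mm wide. It starts as a tent, legs sloping 45 degrees, ridge 69 mm up. Bracket axes: y along the ridge, z out of the angle through the ridge (up at the start), x away from the robot within 0.3 rad at the start. Home: saddle x 0, y +58, z 139 mm.
- yellow_centre (a point): Centre of mass of the yellow bracket, 36 mm below the ridge on its z axis; axes as yellow_ridge. When home, the hanging leg lies outside the grey bracket's hanging leg, the other leg on the blue one's flat leg. Set down over 7 mm outside its home it tips over the blue leg's end. Blue and yellow may have swapped places.
- flux_tin: Bystander: round green tin with a pale lid, 75 mm across, 48 mm high, origin under its centre.
- magnet: Bystander: red arrow-shaped welding magnet, 50 x 100 x 16 mm, lying flat, origin under its centre.
- ground_clamp: Bystander: brass ground clamp, 32 x 176 x 57 mm, lying on the table, origin under its centre.
Not all that is in view belongs to the job. Of the things shaped like the part that bears yellow_ridge, the yellow one is meant.

How it is judged:
On the way:
1. the blue bracket hangs home on the stand, opposite the grey one, and is let go (y of grey_bracket in the frame of saddle between 0.0465 and 0.0535 m and z of grey_bracket in the frame of saddle between 0.12 and 0.126 m and x of grey_bracket in the frame of saddle between -0.012 and 0.012 m and angle between the x axis of grey_bracket and the x axis of saddle, either way round below 0.1 rad and y of blue_ridge in the frame of saddle between -0.0535 and -0.0465 m and z of blue_ridge in the frame of saddle between 0.127 and 0.135 m and x of blue_ridge in the frame of saddle between -0.012 and 0.012 m and y of blue_centre in the frame of saddle between -0.0295 and -0.0195 m and angle between the y axis of blue_ridge and the x axis of saddle, either way round below 0.1 rad and linear speed of blue_bracket below 0.02 m/s and angular speed of blue_bracket below 0.2 rad/s and contact force between the fingers and blue_bracket below 0.05 N), for 0.2 s.
At the end, for the whole second after the job is handed in: Grey, blue, yellow stacked flat from below, released, at rest: blue hanging against the stand's -y side, grey on +y, yellow outside grey; each within 3.5 mm of home across the stand, 4 mm in height (grey 3), ridges centred within 12 mm along it, square within 0.1 rad (y of grey_bracket in the frame of saddle between 0.0465 and 0.0535 m and z of grey_bracket in the frame of saddle between 0.12 and 0.126 m and x of grey_bracket in the frame of saddle between -0.012 and 0.012 m and angle between the x axis of grey_bracket and the x axis of saddle, either way round below 0.1 rad and y of blue_ridge in the frame of saddle between -0.0535 and -0.0465 m and z of blue_ridge in the frame of saddle between 0.127 and 0.135 m and x of blue_ridge in the frame of saddle between -0.012 and 0.012 m and y of blue_centre in the frame of saddle between -0.0295 and -0.0195 m and angle between the y axis of each of blue_ridge, yellow_ridge and the x axis of saddle, either way round below 0.1 rad and linear speed of each of blue_bracket, yellow_bracket below 0.02 m/s and angular speed of each of blue_bracket, yellow_bracket below 0.2 rad/s and y of yellow_ridge in the frame of grey_bracket between 0.0045 and 0.0115 m and z of yellow_ridge in the frame of grey_bracket between 0.012 and 0.02 m and x of yellow_ridge in the frame of saddle between -0.012 and 0.012 m and y of yellow_centre in the frame of grey_bracket between -0.0225 and -0.0125 m); the robot touches nothing.
It fails at once if the flux tin is moved by more than 30 mm (distance of flux_tin from where it was at the start of the episode above 0.03 m).
It fails at once if the magnet is moved by more than 30 mm (distance of magnet from where it was at the start of the episode above 0.03 m).
It fails at once if the ground clamp is moved by more than 30 mm (distance of ground_clamp from where it was at the start of the episode above 0.03 m).
It also fails if it takes over 72 s, if anything falls off the work surface, if the arm or the gripper's body presses on something with over 40 N, if the wrist force passes 120 N, or if a joint passes its speed limit or range.

### The arm

A 7-joint arm with a two-finger parallel gripper is mounted at the origin on a cart in front of the work surface, level with it; the furniture and walls round the work are solid. World frame = base frame: x ahead of the robot, y to its left, z up, the work surface at z = 0. Lengths are in m, angles in rad, forces in N, time in s.
With the tool pointing down it reaches from about 0.425 to 0.925 m from the base axis. Payload 6.8 kg.
Tool frame: the origin (TCP) lies on the centre line of the jaws, within the pads' length; the fingertips stand bot.tip_reach ahead of it and the grasp point (between the pads) lies 3 mm ahead of it (bot.tip_reach is the distance from the TCP to the fingertips, in m); z points along the fingers, y is the line along which they close (so a half turn about z gives the same grasp; the last joint's range is limited). The gripper opens to 85 mm and grips with 20 to 120 N. Pads are 22 mm wide; open, the fingers measure 114 mm over their backs; the gripper's body (76 mm by 85 mm) begins 54 mm behind the grasp point. The pads swing forward as they close: fully open they stand 13 mm farther back than shut.
Start: joints at [-1.226, 0.477, 0.022, 1.555, -0.011, 1.109, -0.083], TCP at [0.295, 0.607, 0.253] pointing down, gripper open.
Joint ranges: [-2.96, 2.96], [-0.34, 2.1], [-1.41, 1.46], [0.24, 2.44], [-1.37, 4.51], [0.17, 1.92], [-2.96, 2.96]. Speed limits (rad/s): [2.39, 2.39, 3.14, 3.14, 3.14, 3.14, 3.14].

### API

Orientations are given as a unit quaternion [w, x, y, z].
In Python, from station import bot gives the robot as it stands.
- The arm moves only by the tool jog_arm, never from a script. Its argument "deltas" is a list of rows, each a list of 7 numbers: the shift along the world's x, y, z in m, then the turn, a rotation vector about the world's x, y, z in rad, then the opening, from 0 (shut) to 1 (fully open). In form: [[x, y, z, rx, ry, rz, grip], ...]. A call has 1 to 10 rows; each row shifts and turns the commanded pose from where the row before left it; what a row does not reach is not made up. A row lasts 1/10 s, in which the tool goes at most 50 mm and 8.59 degrees, less where a joint would pass 70% of its speed; a pose out of reach is approached as far as the arm can. A call with a gripper value outside its range is refused whole. The fingers move at their own pace and stop on an object; "newtons" is the grip in N (left out, the last holds). Time passes only in rows, so rows that do not move let the fingers close. It gives the time, the measured TCP pose, the force, the opening and the grip force at its end, in the units of the state.
- bot.get_obs(): the state, without advancing time (a new reading comes with each control period).
- bot.read_camera(name): name is "scene" or "top" or "wrist"; returns a dict with "img" (480x640x3 uint8, red, green, blue), "K" (3x3 intrinsics, pixels), "eye" and "attitude" of the camera in the world. Camera axes: x right, y down, z forward; pixel columns grow to the right and rows downward; lengths in m; the calibration is good to about 2 mm. The wrist camera is an equidistant fisheye: a pixel r from the principal point sees the ray r / f radians off the axis. A picture is of the moment at which its call begins. There is no depth.
- bot.hand_in(): hands the job in; it is judged then, once.
The state is a dict: "t": time; "q": joint angles; "joint_vel": joint speeds; "joint_torque": joint torques, N m; "eef_pos": TCP position; "tool_rot": TCP orientation; "contact_force": force on the tool from outside, world axes, zero at the start; "torque": the same for the moment, N m; "gripper_width": opening from 0.0 (shut) to 1.0 (fully open); "grasp_force": force on a finger pad.
Only numpy, scipy, OpenCV 4.12 (cv2) and the standard library are available. Lean on these libraries where they do the work, as an engineer would, in place of code of your own. Each camera call takes 0.05 s, during which the arm holds its last target. There are 200 camera calls.

## Working session

There is one attempt and no reset: what is moved stays moved. The work goes in short steps, Python scripts to look and compute and a tool call to move; the robot and the scene stay as the last step left them, time stands still between calls to the robot, and variables do not carry over. Pictures are saved under pics/ and viewed, at most 13 in all, crops included, and the job is handed in when it is done.

Besides the shell and the picture viewer there is one more tool, called by a JSON object that holds its "name" and its "arguments". jog_arm: Moves the arm, as the interface text tells. Its arguments: {"type":"object","properties":{"deltas":{"type":"array"},"newtons":{"type":"number"}},"required":["deltas"]}

```bash
mkdir -p pics; cat > h.py <<'E'
import numpy as np, cv2
from scipy.spatial.transform import Rotation as R
from station import bot
E
python3 - <<'E'
from h import *
for n in ("scene","top"):
    c=bot.read_camera(n); np.savez(f"pics/{n}0.npz",**{k:np.array(v) for k,v in c.items()})
    cv2.imwrite(f"pics/{n}0.png",c["img"][:,:,::-1]); print(n,c["K"],c["eye"],c["attitude"])
o=bot.get_obs(); print(o["t"],o["eef_pos"],o["tool_rot"],bot.tip_reach)
E
```

```text
scene [[478.08832393   0.         317.33634607]
 [  0.         478.08832393 243.07399114]
 [  0.           0.           1.        ]] [ 0.1081863  -0.43200257  0.80347705] [-0.34418768  0.86609481 -0.33729851  0.13283199]
top [[559.51595802   0.         321.41855763]
 [  0.         559.51595802 228.82798694]
 [  0.           0.           1.        ]] [0.2685171  0.03622299 1.56398582] [-0.06548145  0.71270191 -0.69441754  0.0745148 ]
0.1 [0.2950596  0.60653415 0.25242798] [-1.37201646e-04  2.24458426e-01  9.74483320e-01 -8.09390811e-04] 0.022
```

View pics/scene0.png

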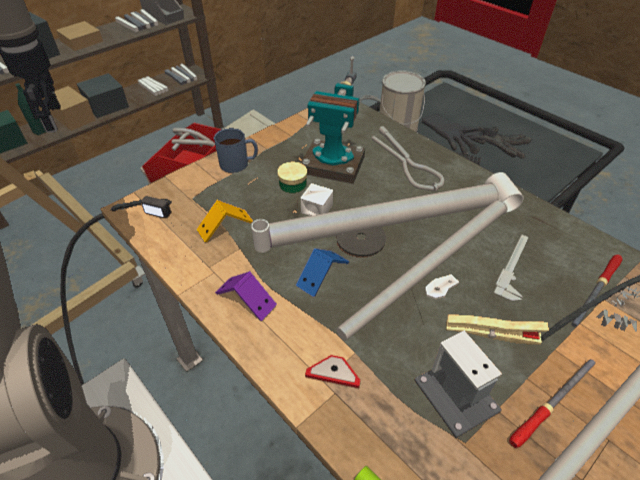

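View pics/top0.png

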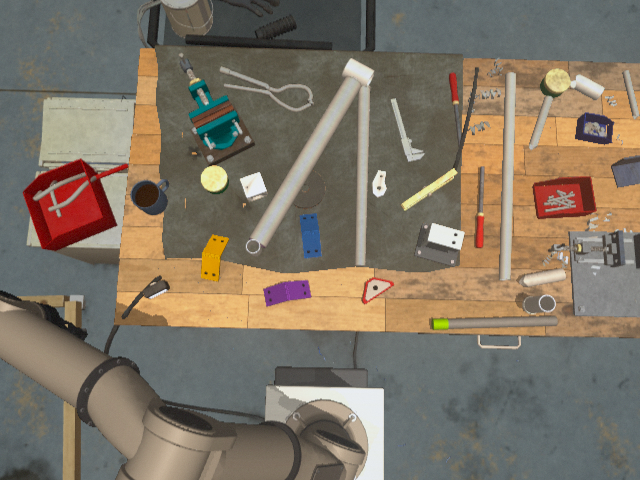

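Candidates for the yellow and blue parts in the top view are yellow at (213,257), blue at (309,235) and purple at (287,292), which is a decoy. The stand is at (440,243) with the bare bracket on it. Bystanders: the tin is at (214,180) and the magnet at (377,290). The yellow strip at (430,188) is the ground clamp.

```bash
cat >> h.py <<'E'
def proj(c,P):
    q=np.array(c["attitude"]); r=R.from_quat([q[1],q[2],q[3],q[0]])
    p=r.inv().apply(np.atleast_2d(P)-c["eye"])@np.array(c["K"]).T
    return p[:,:2]/p[:,2:]
def ray(c,u,z):  # pixel -> point on plane height z
    q=np.array(c["attitude"]); r=R.from_quat([q[1],q[2],q[3],q[0]])
    d=r.apply(np.linalg.solve(np.array(c["K"]),[u[0],u[1],1])); e=np.array(c["eye"]); return e+d*(z-e[2])/d[2]
def tent(x,y,yaw):
    # upper surface + ends of a tent bracket: ridge mid (x,y,.069), legs along +-x
    a=.09/2**.5; t=.008/2**.5
    P=np.array([[s*l,w,h] for w in(-.025,.025) for s in(1,-1) for l,h in((0,.069),(a,.069-a),(a-t,.069-a-t))])
    return R.from_euler('z',yaw).apply(P)+[x,y,0]
E
python3 - <<'E'
from h import *
from scipy.optimize import minimize
C={n:dict(np.load(f"pics/{n}0.npz")) for n in("top","scene")}
t=C["top"]["img"]; hsv=cv2.cvtColor(t,cv2.COLOR_RGB2HSV)
def fit(name,lo,hi,box):
    m=cv2.inRange(hsv,lo,hi); k=np.zeros_like(m); k[box[1]:box[3],box[0]:box[2]]=1; m=m*k
    m=cv2.morphologyEx(m,cv2.MORPH_CLOSE,np.ones((5,5)))
    ys,xs=np.nonzero(m); x0=ray(C["top"],(xs.mean(),ys.mean()),.04)
    S=8; M=cv2.resize(m[box[1]:box[3],box[0]:box[2]],None,fx=S,fy=S,interpolation=cv2.INTER_LINEAR)>127
    def cost(p):
        h=cv2.convexHull(((proj(C["top"],tent(*p))+.5-[box[0],box[1]])*S).astype(np.float32)).astype(int)
        I=np.zeros(M.shape,np.uint8); cv2.fillConvexPoly(I,h,1); return 1-(M&(I>0)).sum()/(M|(I>0)).sum()
    best=min((minimize(cost,[x0[0],x0[1],w],method="Nelder-Mead",options=dict(initial_simplex=[[x0[0]+a,x0[1]+b,w+d] for a,b,d in((0,0,0),(.01,0,0),(0,.01,0),(0,0,.1))])) for w in(-.25,0,.25)),key=lambda r:r.fun)
    print(name,m.sum()//255,best.x,best.fun,proj(C["scene"],[best.x[0],best.x[1],.069]))
fit("blue",(100,120,40),(120,255,255),(285,200,335,270))
fit("yellow",(15,150,100),(30,255,255),(190,225,240,290))
def crop(n,x,y,w,h,s): return cv2.resize(C[n]["img"][y:y+h,x:x+w],(w*s,h*s),interpolation=cv2.INTER_CUBIC)
A=crop("top",405,210,66,66,6);B=crop("scene",405,320,100,66*1,4)
I=np.zeros((600,800,3),np.uint8)
I[:396,:396]=A; I[:396,404:800]=crop("scene",412,322,99,99,4); I[400:,:320]=crop("scene",280,240,80,50,4);I[400:,400:720]=crop("scene",190,190,80,50,4)
cv2.imwrite("pics/c1.png",I[:,:,::-1])
E
```

```text
blue 743 [0.5628926  0.05201813 0.14108384] 0.07299398390499257 [[322.01253652 252.93116471]]
yellow 861 [ 0.49143459  0.31851276 -0.18474516] 0.10663017829050869 [[219.66802204 204.94251847]]
```

View pics/c1.png

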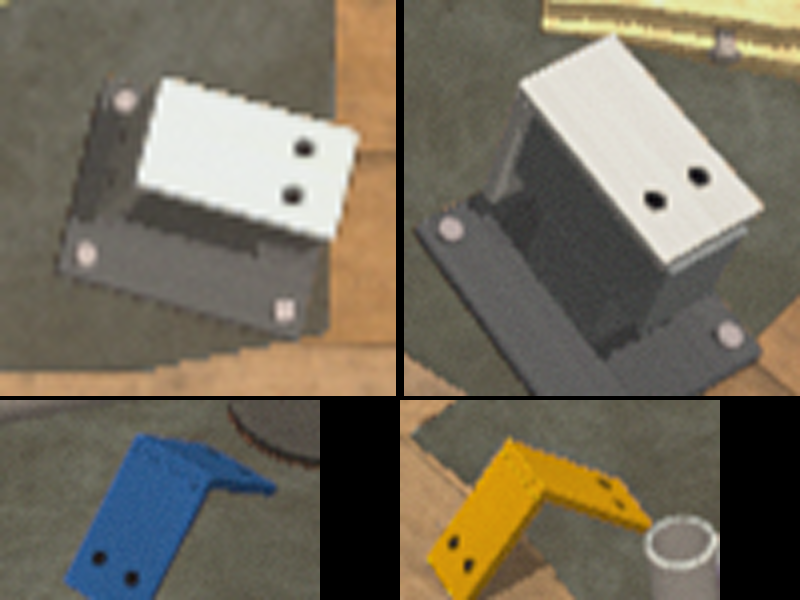

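The crop confirms the yellow and blue tents. The bare bracket's top plate corners are clear in both views, so next I triangulate them.

```bash
python3 - <<'E'
from h import *
C={n:dict(np.load(f"pics/{n}0.npz")) for n in("top","scene")}
T=np.array([(162,80),(357,130),(333,240),(138,186)])/6+[405,210]-.4
S=(np.array([(615,37),(762,208),(668,268),(520,83)])-[404,0])/4+[412,322]-.4
for c,U in(("top",T),("scene",S)):
    P=np.array([ray(C[c],u,.123) for u in U])[:,:2]; print(c,P.round(4).tolist(),P.mean(0))
    d=(P[0]+P[3]-P[1]-P[2])/2; e=(P[0]+P[1]-P[2]-P[3])/2
    print(" len",np.linalg.norm(d),"yaw",np.arctan2(-d[0],d[1]),"wid",np.linalg.norm(e),"yaw",np.arctan2(e[1],e[0]))
for n,U in(("blue",[(316,249),(332.5,261)]),("yellow",[(217.5,200),(226,212.5)])):
    P=np.array([ray(C["scene"],u,.069) for u in U])[:,:2]; d=P[0]-P[1]; print(n,P.mean(0),np.linalg.norm(d),np.arctan2(-d[0],d[1]))
E
```

```text
top [[0.5822, -0.2692], [0.5621, -0.3548], [0.5129, -0.343], [0.5345, -0.258]] [ 0.54792391 -0.30623893]
 len 0.08779258682483573 yaw -0.23983310878610195 wid 0.04982139166558445 yaw -0.2327686116971102
scene [[0.5849, -0.2723], [0.5622, -0.3572], [0.5143, -0.347], [0.538, -0.2592]] [ 0.54985899 -0.3089209 ]
 len 0.08942403268299724 yaw -0.2620752844809903 wid 0.04880196918060185 yaw -0.24174171919089377
blue [0.56236036 0.04495504] 0.0473728837292036 0.04960843579251475
yellow [0.49245828 0.31193767] 0.04917060403868399 -0.20471149476033623
```

{"name": "jog_arm", "arguments": {"deltas": [[0.02,-0.042,0,0,0,0.04,1],[0.02,-0.042,0,0,0,0.04,1],[0.02,-0.042,0,0,0,0.04,1],[0.02,-0.042,0,0,0,0.04,1],[0.02,-0.042,0,0,0,0.04,1],[0.02,-0.042,0,0,0,0.04,1],[0.02,-0.042,0,0,0,0.04,1],[0.02,-0.042,0,0,0,0.04,1],[0.02,-0.042,0,0,0,0.04,1],[0.02,-0.042,0,0,0,0.04,1]]}}

```text
t: 1.1
eef_pos: [0.4956, 0.1851, 0.2532]
tool_rot: [-0.0, 0.026, 1.0, -0.0]
contact_force: [1.3, 0.2, 0.3]
gripper_width: 0.999
grasp_force: 0.0
```

{"name": "jog_arm", "arguments": {"deltas": [[0.02,-0.042,0,0,0,0.04,1],[0.02,-0.042,0,0,0,0.04,1],[0.02,-0.042,0,0,0,0.04,1],[0,0,0,0,0,0.04,1],[0,0,0,0,0,0,1]]}}

```text
t: 1.6
eef_pos: [0.5554, 0.0593, 0.2529]
tool_rot: [-0.0, -0.052, 0.999, -0.0]
contact_force: [0.5, 0.6, -0.7]
gripper_width: 1.003
grasp_force: 0.0
```

```bash
cat >> h.py <<'E'
def st():
    o=bot.get_obs(); q=o["tool_rot"]; r=R.from_quat([q[1],q[2],q[3],q[0]]); 
    print("t",round(o["t"],2),"p",np.round(o["eef_pos"],4),"z",np.round(r.as_matrix()[:,2],3),"y",np.round(r.as_matrix()[:,1],3),"q",np.round(o["q"],3),"g",round(float(o["gripper_width"]),3)); return np.array(o["eef_pos"]),r
def fish(c,P):
    q=np.array(c["attitude"]); r=R.from_quat([q[1],q[2],q[3],q[0]]); p=r.inv().apply(np.atleast_2d(P)-c["eye"]); K=np.array(c["K"])
    th=np.arctan2(np.hypot(p[:,0],p[:,1]),p[:,2]); ph=np.arctan2(p[:,1],p[:,0])
    return np.c_[K[0,2]+K[0,0]*th*np.cos(ph),K[1,2]+K[1,1]*th*np.sin(ph)]
def fray(c,u,z):
    q=np.array(c["attitude"]); r=R.from_quat([q[1],q[2],q[3],q[0]]); K=np.array(c["K"]); d=(np.array(u)-K[:2,2])/[K[0,0],K[1,1]]; th=np.hypot(*d)
    v=r.apply([*(np.sin(th)*d/th),np.cos(th)]); e=np.array(c["eye"]); return e+v*(z-e[2])/v[2]
E
python3 - <<'E'
from h import *
st(); c=bot.read_camera("wrist"); np.savez("pics/w1.npz",**{k:np.array(v) for k,v in c.items()}); I=c["img"].copy()
print(c["K"][0],c["eye"])
for p in fish(c,tent(.5625,.048,.1)): cv2.circle(I,tuple(p.astype(int)),2,(255,0,0),-1)
cv2.imwrite("pics/w1.png",I[:,:,::-1])
E
```

```text
t 1.6 p [0.5554 0.0593 0.2529] z [-0.001 -0.    -1.   ] y [-0.104  0.995 -0.   ] q [-0.364  0.287  0.178  1.848 -0.059  1.013  1.513] g 1.003
[371.64829954   0.         326.87707518] [0.4807309  0.05149716 0.37386229]
```

View pics/w1.png

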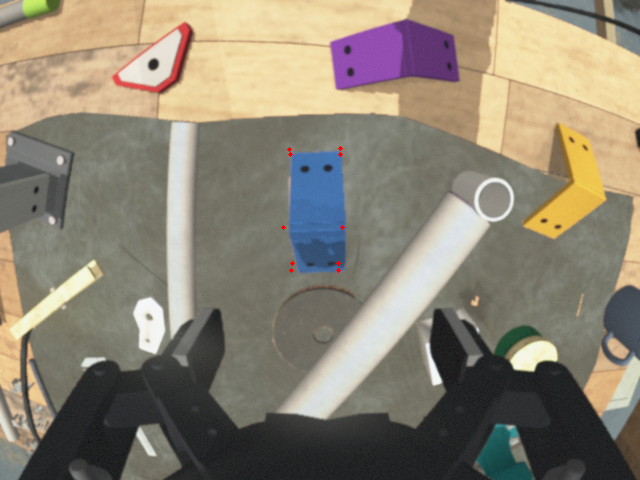

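The blue bracket is in the wrist view with its ridge near (318,232), about 5 px from my prediction. I'll refine it by fitting the silhouette.

```bash
cat >> h.py <<'E'
from scipy.optimize import minimize
def wfit(c,lo,hi,x0):
    m=cv2.inRange(cv2.cvtColor(c["img"],cv2.COLOR_RGB2HSV),lo,hi); h0=fish(c,tent(*x0)); b=np.r_[h0.min(0)-25,h0.max(0)+25].astype(int)
    b=np.clip(b,0,[639,479,639,479])
    m=cv2.morphologyEx(m,cv2.MORPH_CLOSE,np.ones((9,9)))[b[1]:b[3],b[0]:b[2]]; S=4
    M=cv2.resize(m,None,fx=S,fy=S,interpolation=cv2.INTER_LINEAR)>127
    def cost(p):
        h=cv2.convexHull(((fish(c,tent(*p))+.5-b[:2])*S).astype(np.float32)).astype(int)
        I=np.zeros(M.shape,np.uint8); cv2.fillConvexPoly(I,h,1); return 1-(M&(I>0)).sum()/(M|(I>0)).sum()
    r=minimize(cost,x0,method="Nelder-Mead",options=dict(initial_simplex=np.array(x0)+[[0,0,0],[.01,0,0],[0,.01,0],[0,0,.1]])); return r.x,r.fun
E
python3 - <<'E'
from h import *
c=dict(np.load("pics/w1.npz"))
x,f=wfit(c,(100,120,40),(120,255,255),[.5635,.05,.1]); print(x,f,fish(c,tent(*x)[[0,6]]))
for u in((291,231),(345,234)): print(fray(c,u,.069))
E
```

```text
[0.56492301 0.05239934 0.14191394] 0.08112642757726551 [[288.3289033  232.24177148]
 [346.89724677 230.04887427]]
[0.5671293  0.02985072 0.069     ]
[0.56502658 0.07594943 0.069     ]
```

{"name": "jog_arm", "arguments": {"deltas": [[0,0,0,0,-0.14,0,1],[0,0,0,0,-0.14,0,1],[0,0,0,0,-0.14,0,1],[0,0,0,0,-0.14,0,1],[0,0,0,0,-0.14,0,1],[0,0,0,0,0,0,1]]}}

```text
t: 2.25
eef_pos: [0.556, 0.0544, 0.2526]
tool_rot: [0.29, -0.047, 0.955, -0.028]
contact_force: [-0.8, 0.1, -0.4]
gripper_width: 0.999
grasp_force: 0.0
```

```bash
python3 -c "
from h import *
st()"
```

```text
t 2.25 p [0.556  0.0544 0.2526] z [ 0.557 -0.027 -0.83 ] y [-0.073  0.994 -0.081] q [-0.576  0.064  0.269  2.26   0.621  0.315  0.812] g 0.999
```

```bash
cat >> h.py <<'E'
def tool(yd,zd):  # rotation with tool z=zd and y nearest yd
    z=np.array(zd,float); z/=np.linalg.norm(z); y=np.array(yd,float); y-=z*(y@z); y/=np.linalg.norm(y); return R.from_matrix(np.c_[np.cross(y,z),y,z])
def go(p,r):
    P,r0=st(); d=np.array(p)-P; w=(r*r0.inv()).as_rotvec(); print("dp",d.round(4),"rv",w.round(4),"rows>=",np.ceil(max(np.linalg.norm(d)/.05,np.linalg.norm(w)/.149)))
def pick(yaw,th,s=1): 
    return tool(s*np.array([-np.sin(yaw),np.cos(yaw),0]),[np.cos(yaw)*np.sin(th),np.sin(yaw)*np.sin(th),-np.cos(th)])
E
python3 - <<'E'
from h import *
r=pick(.1,.59); go(np.array([.565,.052,.069])-.066*r.as_matrix()[:,2],r)
E
```

```text
t 2.25 p [0.556  0.0544 0.2526] z [ 0.557 -0.027 -0.83 ] y [-0.073  0.994 -0.081] q [-0.576  0.064  0.269  2.26   0.621  0.315  0.812] g 0.999
dp [-0.0275 -0.006  -0.1288] rv [0.0816 0.0035 0.0264] rows>= 3.0
```

{"name": "jog_arm", "arguments": {"deltas": [[-0.007,-0.001,-0.032,0.02,0.001,0.007,1],[-0.007,-0.001,-0.032,0.02,0.001,0.007,1],[-0.007,-0.002,-0.032,0.02,0.001,0.007,1],[-0.007,-0.002,-0.032,0.02,0.001,0.005,1],[0,0,0,0,0,0,1]]}}

```text
t: 2.75
eef_pos: [0.5447, 0.0424, 0.1786]
tool_rot: [0.292, -0.045, 0.955, -0.019]
contact_force: [-1.0, -1.5, -0.1]
gripper_width: 0.998
grasp_force: 0.0
```

```bash
python3 - <<'E'
from h import *
r=pick(.1,.59); 
c=bot.read_camera("wrist"); I=c["img"].copy()
for y,col in((.1,(255,0,0)),(.14,(0,255,0))):
  for p in fish(c,tent(.565,.052,y)): cv2.circle(I,tuple(p.astype(int)),2,col,-1)
cv2.imwrite("pics/w2.png",I[:,:,::-1]); print(c["eye"])
go(np.array([.565,.052,.069])+.004*r.as_matrix()[:,2],r)
print(wfit(c,(100,120,40),(120,255,255),[.565,.052,.1]))
E
```

```text
[0.41544149 0.03626404 0.23649172]
t 2.8 p [0.5452 0.0425 0.1795] z [ 0.56  -0.01  -0.829] y [-0.075  0.995 -0.063] q [-0.252  0.189 -0.037  2.342  1.358  0.18   0.076] g 0.998
dp [ 0.022   0.0097 -0.1139] rv [0.0625 0.0067 0.0251] rows>= 3.0
(array([0.56525594, 0.05181146, 0.15441151]), np.float64(0.05656589705158244))
```

View pics/w2.png

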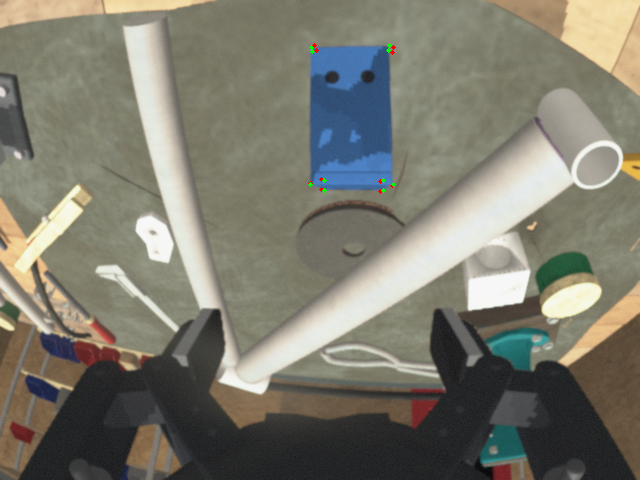

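```bash
python3 - <<'E'
from h import *
r=pick(.13,.2); b=np.array([.565,.052,.069]); f=np.array([np.cos(.13),np.sin(.13),0])
go(b+f*.005+[0,0,.005]-.06*r.as_matrix()[:,2],r)
E
```

```text
t 2.8 p [0.5452 0.0425 0.1795] z [ 0.56  -0.01  -0.829] y [-0.075  0.995 -0.063] q [-0.252  0.189 -0.037  2.342  1.358  0.18   0.076] g 0.998
dp [ 0.0129  0.0086 -0.0467] rv [0.0217 0.3954 0.0421] rows>= 3.0
```

{"name": "jog_arm", "arguments": {"deltas": [[0.003,0.002,0,0.004,0.08,0.008,1],[0.003,0.002,0,0.004,0.08,0.008,1],[0.003,0.002,-0.01,0.004,0.08,0.008,1],[0.003,0.002,-0.018,0.004,0.08,0.008,1],[0.001,0.001,-0.018,0.004,0.08,0.008,1],[0,0,0,0,0,0,1],[0,0,0,0,0,0,1]]}}

```text
t: 3.5
eef_pos: [0.5572, 0.0426, 0.1377]
tool_rot: [0.16, -0.056, 0.985, -0.012]
contact_force: [-0.5, 0.2, -0.8]
gripper_width: 0.999
grasp_force: 0.0
```

```bash
python3 - <<'E'
from h import *
r=pick(.13,.2); b=np.array([.565,.052,.069]); f=np.array([np.cos(.13),np.sin(.13),0])
go(b+f*.005+[0,0,.005],r)
E
```

```text
t 3.5 p [0.5572 0.0426 0.1377] z [ 0.317 -0.006 -0.948] y [-0.106  0.993 -0.042] q [ 0.045  0.338 -0.323  2.148  0.501  0.401  1.002] g 0.999
dp [ 0.0128  0.0101 -0.0637] rv [0.0278 0.1241 0.0211] rows>= 2.0
```

{"name": "jog_arm", "arguments": {"deltas": [[0.003,0.002,-0.002,0.007,0.031,0.005,1],[0.003,0.003,-0.006,0.007,0.031,0.005,1],[0.003,0.003,-0.012,0.007,0.031,0.005,1],[0.003,0.002,-0.014,0.007,0.031,0.005,1],[0,0,-0.014,0,0,0,1],[0,0,-0.014,0,0,0,1],[0,0,0,0,0,0,1],[0,0,0,0,0,0,1]]}}

```text
t: 4.3
eef_pos: [0.568, 0.0523, 0.075]
tool_rot: [0.099, -0.065, 0.993, 0.006]
contact_force: [0.3, -1.1, 0.1]
gripper_width: 1.001
grasp_force: 0.0
```

```bash
python3 - <<'E'
from h import *
r=pick(.13,.2); b=np.array([.565,.052,.069]); f=np.array([np.cos(.13),np.sin(.13),0])
go(b+f*.005+[0,0,.005],r)
E
```

```text
t 4.3 p [0.568  0.0523 0.075 ] z [ 0.196  0.024 -0.98 ] y [-0.13   0.992 -0.001] q [ 0.078  0.498 -0.356  2.067  0.449  0.441  1.088] g 1.001
dp [ 0.002   0.0003 -0.001 ] rv [ 0.0017 -0.0014 -0.0001] rows>= 1.0
```

Well aligned. Now I close the fingers and lift.

{"name": "jog_arm", "arguments": {"deltas": [[0.002,0,-0.001,0,0,0,0.4],[0,0,0,0,0,0,0.4],[0,0,0,0,0,0,0.3],[0,0,0,0,0,0,0.3],[0,0,0,0,0,0,0.3],[0,0,0,0,0,0,0.3],[0,0,0,0,0,0,0.3]], "newtons": 50}}

```text
t: 5.0
eef_pos: [0.5712, 0.0522, 0.0751]
tool_rot: [0.1, -0.064, 0.993, 0.006]
contact_force: [-2.6, -0.2, 5.9]
gripper_width: 0.564
grasp_force: 50.6
```

```bash
cat >> h.py <<'E'
SO=np.array([.5478,-.3124,0]); SY=-.245
RS=R.from_euler('z',SY)
def S(p): return SO+RS.apply(p)
def home(side):  # bracket rotation when home; far leg hangs. side -1 blue, +1 yellow
    ys=RS.apply([0,side,0]); z=np.array([0,0,1]); xb=(-z+ys)/2**.5; zb=(z+ys)/2**.5
    return R.from_matrix(np.c_[xb,np.cross(zb,xb),zb])
E
python3 - <<'E'
from h import *
P,r=st(); Rb=R.from_euler('z',.13); off=Rb.inv().apply(np.array([.565,.052,.069])-P); off[1]=0
rel=Rb.inv()*r; np.savez("gb.npz",off=off,rel=rel.as_quat()); print("off",off)
H=home(-1); go(S([0,-.058,.195])-H.apply(off),H*rel)
E
```

```text
t 5.0 p [0.5712 0.0522 0.0751] z [ 0.198  0.025 -0.98 ] y [-0.129  0.992 -0.001] q [ 0.08   0.502 -0.356  2.061  0.45   0.442  1.088] g 0.564
off [-0.00621901  0.         -0.00606275]
t 5.0 p [0.5712 0.0522 0.0751] z [ 0.198  0.025 -0.98 ] y [-0.129  0.992 -0.001] q [ 0.08   0.502 -0.356  2.061  0.45   0.442  1.088] g 0.564
dp [-0.0396 -0.4293  0.1198] rv [ 0.685   0.6104 -1.8307] rows>= 14.0
```

{"name": "jog_arm", "arguments": {"deltas": [[0,0,0.02,0,0,0,0.3],[0,0,0.03,0,0,0,0.3],[0,0,0.04,0,0,0,0.3],[0,0,0.04,0,0,0,0.3],[0,0,0.03,0,0,0,0.3],[0,0,0,0,0,0,0.3]]}}

```text
t: 5.6
eef_pos: [0.5731, 0.0525, 0.2389]
tool_rot: [0.103, -0.064, 0.993, 0.006]
contact_force: [1.5, 0.9, -2.5]
gripper_width: 0.563
grasp_force: 52.8
```

{"name": "jog_arm", "arguments": {"deltas": [[-0.002,-0.021,0.01,0.0343,0.0305,-0.0915,0.3],[-0.002,-0.021,0.01,0.0343,0.0305,-0.0915,0.3],[-0.002,-0.021,0.01,0.0343,0.0305,-0.0915,0.3],[-0.002,-0.021,0.01,0.0343,0.0305,-0.0915,0.3],[-0.002,-0.021,0.01,0.0343,0.0305,-0.0915,0.3],[-0.002,-0.021,0,0.0343,0.0305,-0.0915,0.3],[-0.002,-0.021,0,0.0343,0.0305,-0.0915,0.3],[-0.002,-0.021,0,0.0343,0.0305,-0.0915,0.3],[-0.002,-0.021,0,0.0343,0.0305,-0.0915,0.3],[-0.002,-0.021,0,0.0343,0.0305,-0.0915,0.3]]}}

```text
t: 6.6
eef_pos: [0.5497, -0.1589, 0.2822]
tool_rot: [-0.047, 0.398, 0.906, 0.134]
contact_force: [1.1, -0.1, -2.4]
gripper_width: 0.565
grasp_force: 52.8
```

{"name": "jog_arm", "arguments": {"deltas": [[-0.002,-0.021,0,0.0343,0.0305,-0.0915,0.3],[-0.002,-0.021,0,0.0343,0.0305,-0.0915,0.3],[-0.002,-0.021,0,0.0343,0.0305,-0.0915,0.3],[-0.002,-0.021,0,0.0343,0.0305,-0.0915,0.3],[-0.002,-0.021,0,0.0343,0.0305,-0.0915,0.3],[-0.002,-0.021,0,0.0343,0.0305,-0.0915,0.3],[-0.002,-0.021,0,0.0343,0.0305,-0.0915,0.3],[-0.002,-0.021,0,0.0343,0.0305,-0.0915,0.3],[-0.002,-0.021,0,0.0343,0.0305,-0.0915,0.3],[-0.002,-0.021,0,0.0343,0.0305,-0.0915,0.3]]}}

```text
t: 7.6
eef_pos: [0.5298, -0.3688, 0.2817]
tool_rot: [-0.18, 0.756, 0.587, 0.227]
contact_force: [0.7, -0.6, -3.0]
gripper_width: 0.564
grasp_force: 52.9
```

```bash
cat >> h.py <<'E'
def place(f,side,p):
    g=np.load(f); H=home(side); go(S(p)-H.apply(g["off"]),H*R.from_quat(g["rel"]))
E
python3 - <<'E'
from h import *
place("gb.npz",-1,[0,-.06,.24])
E
```

```text
t 7.6 p [ 0.5298 -0.3688  0.2817] z [ 0.132  0.538 -0.832] y [ 0.969 -0.246 -0.006] q [ 0.789  0.579 -0.073  1.44  -0.478  1.437  0.613] g 0.564
dp [ 0.0013 -0.0102 -0.0418] rv [-0.0036 -0.0034  0.0041] rows>= 1.0
```

{"name": "jog_arm", "arguments": {"deltas": [[0.001,-0.005,0,-0.004,-0.003,0.004,0.3],[0,-0.005,-0.02,0,0,0,0.3],[0,0,-0.03,0,0,0,0.3],[0,0,-0.03,0,0,0,0.3],[0,0,-0.03,0,0,0,0.3],[0,0,-0.01,0,0,0,0.3],[0,0,0,0,0,0,0.3],[0,0,0,0,0,0,0.3]]}}

```text
t: 8.4
eef_pos: [0.5324, -0.3776, 0.1649]
tool_rot: [-0.176, 0.753, 0.592, 0.228]
contact_force: [0.3, 0.5, -2.4]
gripper_width: 0.564
grasp_force: 52.9
```

```bash
python3 - <<'E'
from h import *
place("gb.npz",-1,[0,-.06,.16])
def crop(c,x,y,w,h,s): return cv2.resize(c["img"][y:y+h,x:x+w],(w*s,h*s),interpolation=cv2.INTER_CUBIC)
a=bot.read_camera("scene"); b=bot.read_camera("top"); w=bot.read_camera("wrist")
I=np.hstack([crop(a,395,290,100,130,4),crop(b,400,195,100,130,4)]); cv2.imwrite("pics/p1.png",I[:,:,::-1]); cv2.imwrite("pics/p1w.png",w["img"][:,:,::-1])
np.savez("pics/w3.npz",**{k:np.array(v) for k,v in w.items()})
np.savez("pics/s3.npz",**{k:np.array(v) for k,v in a.items()})
E
```

```text
t 8.4 p [ 0.5324 -0.3776  0.1649] z [ 0.135  0.534 -0.834] y [ 0.971 -0.237  0.005] q [ 0.801  0.701 -0.082  1.506 -0.481  1.266  0.717] g 0.564
dp [-0.0013 -0.0014 -0.005 ] rv [ 0.0027  0.0056 -0.0053] rows>= 1.0
```

View pics/p1.png

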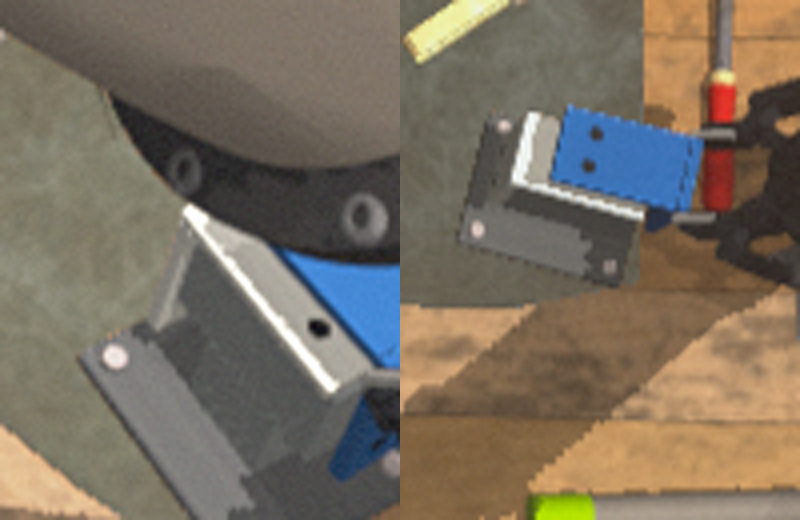

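The top view shows the blue flat leg over the pile, square to it. Its corners are at (442.5,221), (437.5,240), (475,229.5) and (472.5,247.5).

```bash
python3 - <<'E'
from h import *
c=dict(np.load("pics/top0.npz"))
for u in((442.5,221.2),(437.5,240),(475,229.5),(472.5,247.5)): print(RS.inv().apply(ray(c,np.array(u)-.4,.165)-SO).round(4))
place("gb.npz",-1,[0,-.06,.14])
E
```

```text
[0.0246 0.0319 0.165 ]
[-0.0267  0.0332  0.165 ]
[ 0.0259 -0.0534  0.165 ]
[-0.0215 -0.0573  0.165 ]
t 8.55 p [ 0.5325 -0.3784  0.1659] z [ 0.136  0.533 -0.835] y [ 0.971 -0.238  0.006] q [ 0.801  0.7   -0.082  1.505 -0.481  1.266  0.716] g 0.562
dp [-0.0014 -0.0006 -0.026 ] rv [ 0.0044  0.0068 -0.0045] rows>= 1.0
```

{"name": "jog_arm", "arguments": {"deltas": [[-0.001,0,-0.012,0.002,0.003,-0.002,0.3],[0,0,-0.01,0.002,0.003,-0.002,0.3],[0,0,-0.006,0,0,0,0.3],[0,0,0,0,0,0,0.3],[0,0,0,0,0,0,0.3]]}}

```text
t: 9.05
eef_pos: [0.5307, -0.3779, 0.1359]
tool_rot: [-0.179, 0.755, 0.589, 0.227]
contact_force: [-0.9, 0.1, -3.8]
gripper_width: 0.566
grasp_force: 52.9
```

```bash
python3 - <<'E'
from h import *
print(bot.get_obs()["contact_force"],bot.get_obs()["torque"])
place("gb.npz",-1,[0,-.06,.131])
E
```

```text
[-0.85109642  0.10734071 -3.84125487] [-0.92612699  0.28836308  0.01026764]
t 9.05 p [ 0.5307 -0.3779  0.1359] z [ 0.131  0.538 -0.833] y [ 0.97  -0.242 -0.004] q [ 0.803  0.735 -0.083  1.518 -0.483  1.231  0.731] g 0.566
dp [ 0.0004 -0.0012 -0.005 ] rv [-0.0022 -0.0018 -0.0002] rows>= 1.0
```

Still free, so I lower it slowly until it makes contact.

{"name": "jog_arm", "arguments": {"deltas": [[0,0,-0.002,0,0,0,0.3],[0,0,-0.002,0,0,0,0.3],[0,0,0,0,0,0,0.3]]}}

```text
t: 9.35
eef_pos: [0.5307, -0.3779, 0.1321]
tool_rot: [-0.179, 0.755, 0.589, 0.227]
contact_force: [-0.1, -0.3, -2.8]
gripper_width: 0.557
grasp_force: 52.9
```

{"name": "jog_arm", "arguments": {"deltas": [[0,0,-0.002,0,0,0,0.3],[0,0,-0.001,0,0,0,0.3],[0,0,0,0,0,0,0.3]]}}

```text
t: 9.65
eef_pos: [0.5309, -0.378, 0.1297]
tool_rot: [-0.179, 0.755, 0.589, 0.227]
contact_force: [-1.1, -0.3, 1.4]
gripper_width: 0.561
grasp_force: 53.2
```

Contact is felt, so I release and back off along the tool axis.

{"name": "jog_arm", "arguments": {"deltas": [[0,0,0,0,0,0,0.75],[0,0,0,0,0,0,0.85],[0,0,0,0,0,0,1],[0,0,0,0,0,0,1],[-0.003,-0.013,0.02,0,0,0,1],[-0.005,-0.021,0.033,0,0,0,1],[-0.005,-0.021,0.033,0,0,0,1],[0,0,0,0,0,0,1]]}}

```text
t: 10.45
eef_pos: [0.5178, -0.4383, 0.2201]
tool_rot: [-0.174, 0.756, 0.589, 0.227]
contact_force: [-0.5, -0.9, 0.4]
gripper_width: 0.996
grasp_force: 0.0
```

```bash
python3 - <<'E'
from h import *
st()
def crop(c,x,y,w,h,s): return cv2.resize(c["img"][y:y+h,x:x+w],(w*s,h*s),interpolation=cv2.INTER_CUBIC)
b=bot.read_camera("top"); w=bot.read_camera("wrist")
I=np.zeros((480,780,3),np.uint8); I[:,:480]=w["img"][:,80:560]; I[:,480:]=crop(b,415,190,75,120,4); cv2.imwrite("pics/p2.png",I[:,:,::-1])
np.savez("pics/w4.npz",**{k:np.array(v) for k,v in w.items()})
E
```

```text
t 10.45 p [ 0.5178 -0.4383  0.2201] z [ 0.138  0.53  -0.837] y [ 0.969 -0.247  0.004] q [ 0.85   0.699 -0.051  1.369 -0.458  1.418  0.709] g 0.996
```

View pics/p2.png

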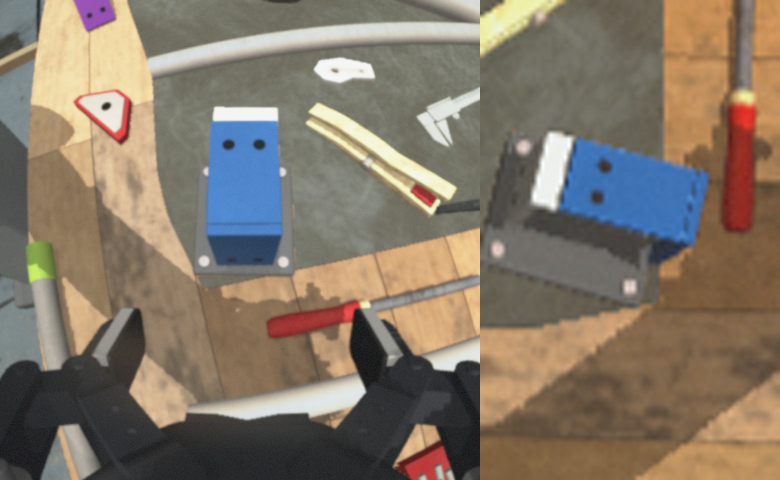

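Blue rests on the pile, square and about 7 mm outside its home. To push it, I'll set the tool vertical with the fingers about 20 mm apart, so that both press the hanging leg.

```bash
python3 - <<'E'
from h import *
r=tool(RS.apply([1,0,0]),[0,0,-1]); go(S([0,-.10,.22]),r)
E
```

```text
t 10.55 p [ 0.5177 -0.4337  0.2159] z [ 0.133  0.536 -0.834] y [ 0.97  -0.243 -0.002] q [ 0.848  0.702 -0.054  1.376 -0.459  1.416  0.709] g 1.004
dp [0.0058 0.0243 0.0041] rv [-0.5678  0.1405  0.0011] rows>= 4.0
```

{"name": "jog_arm", "arguments": {"deltas": [[0.001,0.005,0.001,-0.1136,0.0281,0,0.22],[0.001,0.005,0.001,-0.1136,0.0281,0,0.22],[0.001,0.005,0.001,-0.1136,0.0281,0,0.22],[0.001,0.005,0,-0.1136,0.0281,0,0.22],[0.002,0.004,0,-0.1136,0.0281,0,0.22],[0,0,0,0,0,0,0.22],[0,0,-0.03,0,0,0,0.22],[0,0,-0.04,0,0,0,0.22],[0,0,-0.035,0,0,0,0.22],[0,0,0,0,0,0,0.22]]}}

```text
t: 11.55
eef_pos: [0.5196, -0.4066, 0.1068]
tool_rot: [-0.007, 0.789, 0.615, -0.001]
contact_force: [-0.6, 0.8, 1.3]
gripper_width: 0.22
grasp_force: 0.0
```

```bash
python3 - <<'E'
from h import *
r=tool(RS.apply([1,0,0]),[0,0,-1]); go(S([0,-.08,.11]),r)
o=bot.get_obs();print(np.round(o["contact_force"],2), S([0,.01,0])-SO)
E
```

```text
t 11.55 p [ 0.5196 -0.4066  0.1068] z [-0.011  0.01  -1.   ] y [ 0.97  -0.244 -0.013] q [ 0.508  0.615  0.088  1.701 -0.071  0.843  0.382] g 0.22
dp [0.0088 0.0166 0.0032] rv [-0.0097 -0.011   0.0018] rows>= 1.0
[-0.56  0.82  1.29] [0.00242556 0.00970137 0.        ]
```

{"name": "jog_arm", "arguments": {"deltas": [[0.005,-0.001,0.001,0,0,0,0.22],[0.001,0.005,0.001,-0.005,-0.005,0,0.22],[0.002,0.007,0,-0.005,-0.005,0,0.22],[0.002,0.007,0,0,0,0,0.22],[0,0,0,0,0,0,0.22]]}}

```text
t: 12.05
eef_pos: [0.535, -0.3889, 0.1162]
tool_rot: [0.006, 0.788, 0.616, 0.002]
contact_force: [0.0, 0.4, -0.5]
gripper_width: 0.22
grasp_force: 0.0
```

{"name": "jog_arm", "arguments": {"deltas": [[0.001,0.004,0,0,0,0,0.22],[0.001,0.003,0,0,0,0,0.22],[0,0.002,0,0,0,0,0.22],[0,0,0,0,0,0,0.22]]}}

```text
t: 12.45
eef_pos: [0.5358, -0.3816, 0.1151]
tool_rot: [0.006, 0.788, 0.615, 0.001]
contact_force: [0.5, 0.3, 0.1]
gripper_width: 0.216
grasp_force: 0.0
```

```bash
python3 - <<'E'
from h import *
P,r=st(); print(RS.inv().apply(P-SO)); o=bot.get_obs();print(np.round(o["contact_force"],2))
E
```

```text
t 12.45 p [ 0.5358 -0.3816  0.1151] z [ 0.009 -0.008 -1.   ] y [ 0.97  -0.243  0.01 ] q [ 0.459  0.591  0.089  1.723 -0.064  0.819  0.33 ] g 0.216
[ 0.00513716 -0.06999852  0.11511924]
[0.46 0.34 0.11]
```

{"name": "jog_arm", "arguments": {"deltas": [[-0.004,0.001,-0.001,0,0,0,0.22],[0,0.001,-0.002,-0.005,-0.005,0,0.22],[0,0.002,-0.002,0,0,0,0.22],[0,0.001,0,0,0,0,0.22],[0,0,0,0,0,0,0.22]]}}

```text
t: 12.95
eef_pos: [0.5316, -0.3778, 0.1107]
tool_rot: [0.01, 0.789, 0.615, 0.001]
contact_force: [-1.6, -3.7, 3.5]
gripper_width: 0.224
grasp_force: 0.0
```

{"name": "jog_arm", "arguments": {"deltas": [[0,0.001,0,0,0,0,0.22],[0,0.001,0,0,0,0,0.22],[0,0,0,0,0,0,0.22]]}}

```text
t: 13.25
eef_pos: [0.5321, -0.3758, 0.111]
tool_rot: [0.011, 0.789, 0.615, 0.001]
contact_force: [-1.3, -5.0, 6.4]
gripper_width: 0.216
grasp_force: 0.0
```

```bash
python3 - <<'E'
from h import *
P,r=st(); print(RS.inv().apply(P-SO)); o=bot.get_obs();print(np.round(o["contact_force"],2))
E
```

```text
t 13.25 p [ 0.5321 -0.3758  0.111 ] z [ 0.015 -0.015 -1.   ] y [ 0.97  -0.244  0.018] q [ 0.452  0.583  0.09   1.749 -0.062  0.792  0.322] g 0.216
[ 0.00014542 -0.0653162   0.11098306]
[-1.27 -4.97  6.39]
```

{"name": "jog_arm", "arguments": {"deltas": [[0,0,0.002,0,0,0,0.22],[0,0.001,0,0.007,0.007,0,0.22],[0,0.001,0,0.007,0.007,0,0.22],[0.001,0.001,0,0,0,0,0.22],[0,0,0,0,0,0,0.22]]}}

```text
t: 13.75
eef_pos: [0.532, -0.3727, 0.1118]
tool_rot: [-0.0, 0.789, 0.615, -0.001]
contact_force: [-2.2, -4.7, 0.7]
gripper_width: 0.227
grasp_force: 0.0
```

{"name": "jog_arm", "arguments": {"deltas": [[0,0.001,0,0,0,0,0.22],[0,0.001,0,0,0,0,0.22],[0,0,0,0,0,0,0.22]]}}

```text
t: 14.05
eef_pos: [0.5318, -0.3725, 0.112]
tool_rot: [0.001, 0.789, 0.614, -0.001]
contact_force: [-0.8, -8.2, -2.0]
gripper_width: 0.221
grasp_force: 0.0
```

{"name": "jog_arm", "arguments": {"deltas": [[0,0.001,0,0,0,0,0.22],[0.001,0.001,0,0,0,0,0.22],[0,0,0,0,0,0,0.22]]}}

```text
t: 14.35
eef_pos: [0.5318, -0.3724, 0.1121]
tool_rot: [0.001, 0.79, 0.614, -0.002]
contact_force: [-3.3, -12.8, -1.8]
gripper_width: 0.218
grasp_force: 0.0
```

```bash
python3 - <<'E'
from h import *
P,r=st(); print(RS.inv().apply(P-SO)); o=bot.get_obs();print(np.round(o["contact_force"],2))
E
```

```text
t 14.35 p [ 0.5318 -0.3724  0.1121] z [-0.002 -0.005 -1.   ] y [ 0.969 -0.247 -0.   ] q [ 0.447  0.587  0.091  1.738 -0.063  0.818  0.316] g 0.218
[-0.00099753 -0.06210822  0.11214798]
[ -3.32 -12.79  -1.81]
```

Force rises with no further travel, so it is seated. One firmer push, then I back off and look.

{"name": "jog_arm", "arguments": {"deltas": [[0,0.002,0,0,0,0,0.22],[0,0.001,0,0,0,0,0.22],[0,0,0,0,0,0,0.22],[-0.001,-0.006,0,0,0,0,0.22],[-0.002,-0.01,0,0,0,0,0.22],[-0.005,-0.02,0,0,0,0,0.22],[0,-0.01,0.04,0,0,0,0.4],[0,0,0.05,0,0,0,0.6],[0,0,0.05,0,0,0,0.8],[0,0,0,0,0,0,1]]}}

```text
t: 15.35
eef_pos: [0.5293, -0.4125, 0.2602]
tool_rot: [0.005, 0.788, 0.615, 0.003]
contact_force: [0.1, -0.3, -0.6]
gripper_width: 0.89
grasp_force: 0.0
```

```bash
python3 - <<'E'
from h import *
P,r=st()
c=bot.read_camera("wrist"); a=bot.read_camera("scene"); b=bot.read_camera("top")
def crop(c,x,y,w,h,s): return cv2.resize(c["img"][y:y+h,x:x+w],(w*s,h*s),interpolation=cv2.INTER_CUBIC)
I=np.zeros((480,800,3),np.uint8); I[:,:400]=c["img"][:,120:520]; I[:,400:]=crop(b,415,190,100,120,4); cv2.imwrite("pics/p3.png",I[:,:,::-1])
def box(p,side): # outline of home flat leg at given ridge y,z
    return
for n,P in(("blue",[[x,y,.131] for y in(-.05,.04) for x in(-.025,.025)]),("grey",[[x,.05,.123] for x in(-.025,.025)])):
    print(n,"wrist",(fish(c,S(P))-[120,0]).round(0).tolist(),"top",((proj(b,S(P))+.4-[415,190])*4+[400,0]).round(0).tolist())
E
```

```text
t 15.35 p [ 0.5293 -0.4125  0.2602] z [ 0.011 -0.005 -1.   ] y [ 0.97  -0.243  0.012] q [ 0.492  0.459  0.11   1.573 -0.056  1.1    0.37 ] g 0.89
blue wrist [[156.0, 169.0], [230.0, 168.0], [155.0, 38.0], [231.0, 37.0]] top [[603.0, 241.0], [620.0, 168.0], [469.0, 204.0], [486.0, 132.0]]
grey wrist [[157.0, 27.0], [230.0, 26.0]] top [[452.0, 202.0], [469.0, 130.0]]
```

View pics/p3.png

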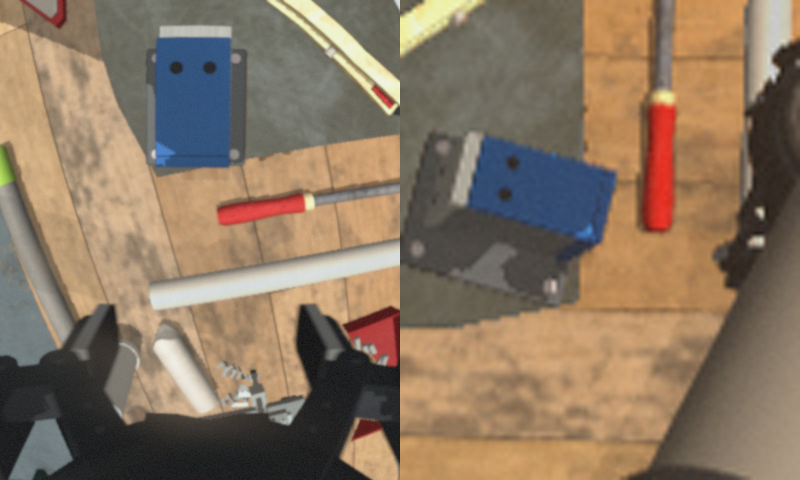

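The blue corners in the wrist crop, (155,167), (229,166), (155,38) and (231,38), are within 2 px of home, and grey is unmoved. Next is yellow.

{"name": "jog_arm", "arguments": {"deltas": [[-0.002,0.0405,0,0,0,-0.0845,1],[-0.002,0.0405,0,0,0,-0.0845,1],[-0.002,0.0405,0,0,0,-0.0845,1],[-0.002,0.0405,0,0,0,-0.0845,1],[-0.002,0.0405,0,0,0,-0.0845,1],[-0.002,0.0405,0,0,0,-0.0845,1],[-0.002,0.0405,0,0,0,-0.0845,1],[-0.002,0.0405,0,0,0,-0.0845,1],[-0.002,0.0405,0,0,0,-0.0845,1],[-0.002,0.0405,0,0,0,-0.0845,1]]}}

```text
t: 16.5
eef_pos: [0.5041, -0.0039, 0.2504]
tool_rot: [-0.001, 0.972, 0.236, -0.002]
contact_force: [0.4, -0.0, 0.1]
gripper_width: 0.999
grasp_force: 0.0
```

{"name": "jog_arm", "arguments": {"deltas": [[-0.002,0.0405,0,0,0,-0.0845,1],[-0.002,0.0405,0,0,0,-0.0845,1],[-0.002,0.0405,0,0,0,-0.0845,1],[-0.002,0.0405,0,0,0,-0.0845,1],[-0.002,0.0405,0,0,0,-0.0845,1],[-0.002,0.0405,0,0,0,-0.0845,1],[-0.002,0.0405,0,0,0,-0.0845,1],[-0.002,0.0405,0,0,0,-0.0845,1],[0,0,0,0,0,0,1],[0,0,0,0,0,0,1]]}}

```text
t: 17.5
eef_pos: [0.4881, 0.3188, 0.25]
tool_rot: [0.001, 0.995, -0.096, -0.001]
contact_force: [-0.4, -0.3, -0.4]
gripper_width: 0.998
grasp_force: 0.0
```

```bash
python3 - <<'E'
from h import *
c=bot.read_camera("wrist"); np.savez("pics/w5.npz",**{k:np.array(v) for k,v in c.items()})
x,f=wfit(c,(14,150,80),(30,255,255),[.492,.315,-.19]); print(x,f)
I=c["img"].copy()
for p in fish(c,tent(*x)): cv2.circle(I,tuple(p.astype(int)),2,(255,0,0),-1)
cv2.imwrite("pics/w5.png",I[:,:,::-1])
r=pick(x[2],.2,-1); fw=np.array([np.cos(x[2]),np.sin(x[2]),0])
go(np.array([x[0],x[1],.069])+fw*.005+[0,0,.005]-.06*r.as_matrix()[:,2],r)
E
```

```text
[ 0.49308296  0.31646431 -0.19279953] 0.04151120260260632
t 17.55 p [0.4888 0.3173 0.2504] z [-0.002 -0.002 -1.   ] y [-0.194 -0.981  0.003] q [-6.800e-01  3.310e-01 -4.000e-03  1.783e+00  2.000e-03  1.031e+00
 -2.450e+00] g 0.999
dp [-0.0026  0.0005 -0.1176] rv [-0.0363 -0.1986  0.0024] rows>= 3.0
```

View pics/w5.png

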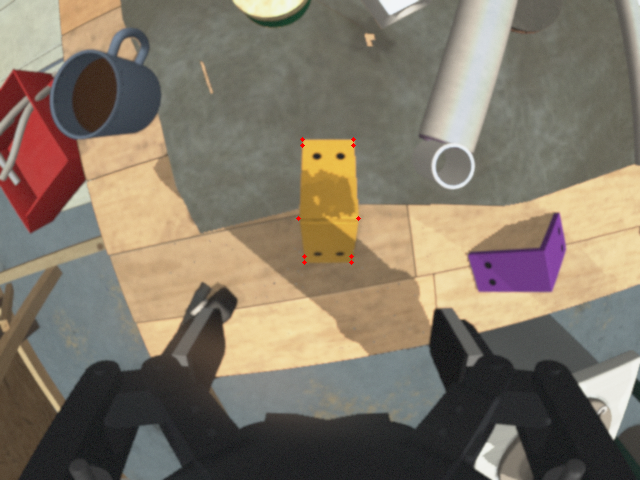

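The fit overlays the yellow bracket exactly, with its ridge at row 218. I descend with the 0.2 rad tilt.

{"name": "jog_arm", "arguments": {"deltas": [[-0.0005,0,-0.02,-0.009,-0.05,0.0006,1],[-0.0005,0,-0.03,-0.009,-0.05,0.0006,1],[-0.0005,0,-0.03,-0.009,-0.05,0.0006,1],[-0.001,0.0005,-0.03,-0.009,-0.049,0.0006,1],[0,0,-0.008,0,0,0,1],[0,0,0,0,0,0,1],[0,0,0,0,0,0,1]]}}

```text
t: 18.25
eef_pos: [0.4887, 0.3182, 0.1354]
tool_rot: [0.008, 0.99, -0.097, 0.101]
contact_force: [1.0, 0.2, -0.0]
gripper_width: 1.0
grasp_force: 0.0
```

```bash
python3 - <<'E'
from h import *
x=[.493,.3165,-.193]
r=pick(x[2],.2,-1); fw=np.array([np.cos(x[2]),np.sin(x[2]),0])
go(np.array([x[0],x[1],.069])+fw*.005+[0,0,.005],r)
E
```

```text
t 18.25 p [0.4887 0.3182 0.1354] z [ 0.199 -0.035 -0.979] y [-0.194 -0.981 -0.004] q [-0.822  0.414  0.064  1.992  0.236  0.629 -2.715] g 1.0
dp [ 0.0092 -0.0026 -0.0614] rv [-0.0038  0.0039  0.0021] rows>= 2.0
```

{"name": "jog_arm", "arguments": {"deltas": [[0.003,-0.001,-0.016,0,0,0,1],[0.003,-0.001,-0.016,0,0,0,1],[0.003,-0.001,-0.016,0,0,0,1],[0,0,-0.014,0,0,0,1],[0,0,0,0,0,0,1],[0,0,0,0,0,0,1]]}}

```text
t: 18.85
eef_pos: [0.4968, 0.3157, 0.0728]
tool_rot: [0.008, 0.99, -0.096, 0.101]
contact_force: [0.1, 0.8, -0.4]
gripper_width: 1.002
grasp_force: 0.0
```

```bash
python3 - <<'E'
from h import *
x=[.493,.3165,-.193]
r=pick(x[2],.2,-1); fw=np.array([np.cos(x[2]),np.sin(x[2]),0])
go(np.array([x[0],x[1],.069])+fw*.006+[0,0,.006],r)
E
```

```text
t 18.85 p [0.4968 0.3157 0.0728] z [ 0.199 -0.035 -0.979] y [-0.193 -0.981 -0.004] q [-0.819  0.52   0.078  2.012  0.258  0.502 -2.738] g 1.002
dp [ 0.0021 -0.0004  0.0022] rv [-0.0034  0.0036  0.0008] rows>= 1.0
```

{"name": "jog_arm", "arguments": {"deltas": [[0.002,0,0.002,0,0,0,0.4],[0,0,0,0,0,0,0.4],[0,0,0,0,0,0,0.3],[0,0,0,0,0,0,0.3],[0,0,0,0,0,0,0.3],[0,0,0,0,0,0,0.3],[0,0,0,0,0,0,0.3]], "newtons": 50}}

```text
t: 19.55
eef_pos: [0.4988, 0.316, 0.0754]
tool_rot: [0.007, 0.99, -0.096, 0.101]
contact_force: [-1.1, -0.1, 6.2]
gripper_width: 0.567
grasp_force: 50.3
```

```bash
python3 - <<'E'
from h import *
P,r=st(); x=[.493,.3165,-.193]; Rb=R.from_euler('z',x[2]); off=Rb.inv().apply(np.array([x[0],x[1],.069])-P); print("off",off); off[1]=0
rel=Rb.inv()*r; np.savez("gy.npz",off=off,rel=rel.as_quat())
place("gy.npz",1,[0,.12,.28])
E
```

```text
t 19.55 p [0.4988 0.316  0.0754] z [ 0.199 -0.034 -0.979] y [-0.192 -0.981 -0.005] q [-0.816  0.518  0.077  2.008  0.257  0.507 -2.734] g 0.567
off [-0.00579188 -0.0006222  -0.00639764]
t 19.55 p [0.4988 0.316  0.0754] z [ 0.199 -0.034 -0.979] y [-0.192 -0.981 -0.005] q [-0.816  0.518  0.077  2.008  0.257  0.507 -2.734] g 0.567
dp [ 0.0802 -0.5036  0.205 ] rv [-0.4628  0.7278  1.4336] rows>= 12.0
```

{"name": "jog_arm", "arguments": {"deltas": [[0,0,0.02,0,0,0,0.3],[0,0,0.03,0,0,0,0.3],[0,0,0.04,0,0,0,0.3],[0,0,0.04,0,0,0,0.3],[0,0,0.04,0,0,0,0.3],[0,0,0.03,0,0,0,0.3]]}}

```text
t: 20.15
eef_pos: [0.4983, 0.3156, 0.277]
tool_rot: [0.007, 0.99, -0.096, 0.101]
contact_force: [0.2, -0.1, -1.9]
gripper_width: 0.56
grasp_force: 52.7
```

{"name": "jog_arm", "arguments": {"deltas": [[0.0045,-0.028,0,-0.0257,0.0404,0.0796,0.3],[0.0045,-0.028,0,-0.0257,0.0404,0.0796,0.3],[0.0045,-0.028,0,-0.0257,0.0404,0.0796,0.3],[0.0045,-0.028,0,-0.0257,0.0404,0.0796,0.3],[0.0045,-0.028,0,-0.0257,0.0404,0.0796,0.3],[0.0045,-0.028,0,-0.0257,0.0404,0.0796,0.3],[0.0045,-0.028,0,-0.0257,0.0404,0.0796,0.3],[0.0045,-0.028,0,-0.0257,0.0404,0.0796,0.3],[0.0045,-0.028,0,-0.0257,0.0404,0.0796,0.3],[0.0045,-0.028,0,-0.0257,0.0404,0.0796,0.3]]}}

```text
t: 21.15
eef_pos: [0.5431, 0.0344, 0.2742]
tool_rot: [0.11, 0.94, 0.31, -0.089]
contact_force: [1.0, -0.5, -2.8]
gripper_width: 0.559
grasp_force: 52.6
```

{"name": "jog_arm", "arguments": {"deltas": [[0.0045,-0.028,0,-0.0257,0.0404,0.0796,0.3],[0.0045,-0.028,0,-0.0257,0.0404,0.0796,0.3],[0.0045,-0.028,0,-0.0257,0.0404,0.0796,0.3],[0.0045,-0.028,0,-0.0257,0.0404,0.0796,0.3],[0.0045,-0.028,0,-0.0257,0.0404,0.0796,0.3],[0.0045,-0.028,0,-0.0257,0.0404,0.0796,0.3],[0.0045,-0.028,0,-0.0257,0.0404,0.0796,0.3],[0.0045,-0.028,0,-0.0257,0.0404,0.0796,0.3],[0,0,0,0,0,0,0.3]]}}

```text
t: 22.05
eef_pos: [0.5779, -0.1922, 0.2739]
tool_rot: [0.175, 0.756, 0.587, -0.229]
contact_force: [-0.6, -0.6, -3.3]
gripper_width: 0.563
grasp_force: 52.7
```

```bash
python3 - <<'E'
from h import *
place("gy.npz",1,[0,.0625,.17])
E
```

```text
t 22.05 p [ 0.5779 -0.1922  0.2739] z [-0.14  -0.534 -0.834] y [ 0.969 -0.249 -0.004] q [-0.138  0.418  0.113  1.727  0.546  1.234 -0.528] g 0.563
dp [-0.0129 -0.0512 -0.1034] rv [ 0.0033 -0.0014  0.0028] rows>= 3.0
```

{"name": "jog_arm", "arguments": {"deltas": [[-0.004,-0.015,-0.01,0.002,-0.001,0.002,0.3],[-0.004,-0.015,-0.02,0.001,0,0.001,0.3],[-0.002,-0.009,-0.025,0,0,0,0.3],[0,0,-0.03,0,0,0,0.3],[0,0,-0.018,0,0,0,0.3],[0,0,0,0,0,0,0.3],[0,0,0,0,0,0,0.3]]}}

```text
t: 22.75
eef_pos: [0.5698, -0.2268, 0.1717]
tool_rot: [0.175, 0.755, 0.59, -0.225]
contact_force: [0.5, 0.7, -1.9]
gripper_width: 0.558
grasp_force: 52.6
```

```bash
python3 - <<'E'
from h import *
place("gy.npz",1,[0,.064,.16])
def crop(c,x,y,w,h,s): return cv2.resize(c["img"][y:y+h,x:x+w],(w*s,h*s),interpolation=cv2.INTER_CUBIC)
a=bot.read_camera("scene"); b=bot.read_camera("top")
I=np.hstack([crop(a,395,300,100,120,4),crop(b,390,190,100,120,4)]); cv2.imwrite("pics/p4.png",I[:,:,::-1])
E
```

```text
t 22.75 p [ 0.5698 -0.2268  0.1717] z [-0.134 -0.531 -0.837] y [ 0.97  -0.242 -0.001] q [-0.092  0.528  0.129  1.823  0.594  1.022 -0.595] g 0.558
dp [-0.0044 -0.0151 -0.0112] rv [-0.0021  0.0023 -0.004 ] rows>= 1.0
```

View pics/p4.png

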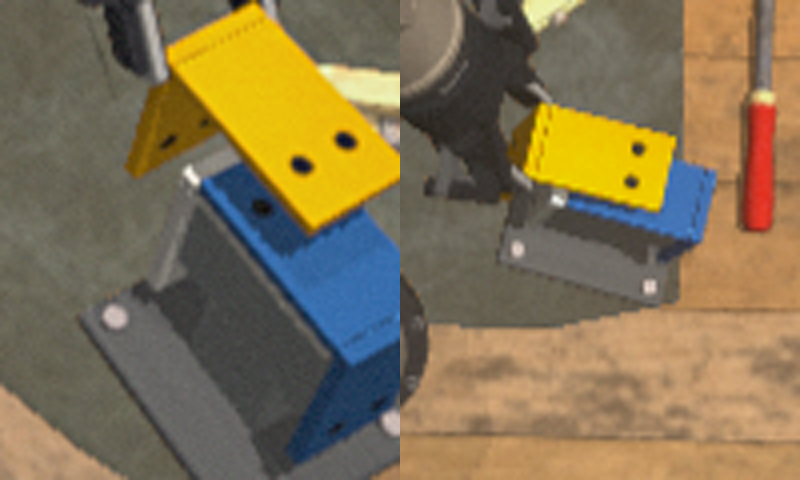

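Both views show yellow clear of the pile. Its flat-end corners in the top view are at (459,224) and (455,242.5), and its ridge corners at (428,216) and (422,235).

```bash
python3 - <<'E'
from h import *
c=dict(np.load("pics/top0.npz")); s=dict(np.load("pics/scene0.npz"))
for u in((459,224.25),(455,242.5),(428,215.75),(422,235)): print(RS.inv().apply(ray(c,np.array(u)-.4,.171)-SO).round(4))
for u in((473,358),(437.5,312.5)): print("s",RS.inv().apply(ray(s,np.array(u)-.4,.171)-SO).round(4))
# blue calibration points: home flat leg corners from this view
for u in((390+716/4-100,190+171/4),(390+698/4-100,190+243/4)): print("b",RS.inv().apply(ray(c,np.array(u)-.4,.131)-SO).round(4))
E
```

```text
[ 0.0266 -0.0096  0.171 ]
[-0.0224 -0.0102  0.171 ]
[0.0269 0.072  0.171 ]
[-0.0261  0.0752  0.171 ]
s [-0.0236 -0.0132  0.171 ]
s [-0.0186  0.0769  0.171 ]
b [ 0.0224 -0.0479  0.131 ]
b [-0.0274 -0.0469  0.131 ]
```

{"name": "jog_arm", "arguments": {"deltas": [[-0.002,-0.006,0,0,0,-0.002,0.3],[-0.001,-0.006,0,0,0,-0.002,0.3],[-0.001,-0.003,-0.007,0,0,0,0.3],[0,0,-0.01,0,0,0,0.3],[0,0,-0.008,0,0,0,0.3],[0,0,0,0,0,0,0.3],[0,0,0,0,0,0,0.3]]}}

```text
t: 23.55
eef_pos: [0.5652, -0.2421, 0.1456]
tool_rot: [0.174, 0.756, 0.589, -0.226]
contact_force: [0.6, 1.0, -1.9]
gripper_width: 0.565
grasp_force: 52.6
```

```bash
python3 - <<'E'
from h import *
place("gy.npz",1,[0,.064,.139]); print(bot.get_obs()["contact_force"])
b=bot.read_camera("top"); a=bot.read_camera("scene")
m=cv2.inRange(cv2.cvtColor(b["img"],cv2.COLOR_RGB2HSV),(14,150,80),(30,255,255))[190:310,390:490]
n,l,s,_=cv2.connectedComponentsWithStats(m); i=1+s[1:,4].argmax(); cs=max(cv2.findContours((l==i).astype(np.uint8),0,1)[0],key=len)
ap=cv2.approxPolyDP(cs,2,True)[:,0]+[390,190]
for u in ap: print(u,RS.inv().apply(ray(b,u,.147)-SO).round(4))
E
```

```text
t 23.55 p [ 0.5652 -0.2421  0.1456] z [-0.137 -0.53  -0.837] y [ 0.969 -0.246 -0.003] q [-0.074  0.562  0.139  1.841  0.611  0.968 -0.61 ] g 0.565
dp [ 0.0003  0.0002 -0.0062] rv [-0.0021  0.0011  0.0002] rows>= 1.0
[ 0.6485948   0.98304698 -1.92617299]
[422 226] [0.002  0.0761 0.147 ]
[421 233] [-0.0167  0.0743  0.147 ]
[426 238] [-0.0261  0.0588  0.147 ]
[458 245] [-0.0217 -0.0251  0.147 ]
[461 228] [ 0.0241 -0.0228  0.147 ]
[430 220] [0.0231 0.0597 0.147 ]
```

{"name": "jog_arm", "arguments": {"deltas": [[0,0,-0.003,0,0,0,0.3],[0,0,-0.0015,0,0,0,0.3],[0,0,0,0,0,0,0.3]]}}

```text
t: 23.95
eef_pos: [0.5652, -0.2423, 0.1415]
tool_rot: [0.175, 0.757, 0.588, -0.226]
contact_force: [-0.8, 0.0, -1.6]
gripper_width: 0.565
grasp_force: 52.7
```

{"name": "jog_arm", "arguments": {"deltas": [[0,0,-0.0015,0,0,0,0.3],[0,0,-0.001,0,0,0,0.3],[0,0,0,0,0,0,0.3]]}}

```text
t: 24.25
eef_pos: [0.5653, -0.2424, 0.1392]
tool_rot: [0.175, 0.757, 0.588, -0.226]
contact_force: [-0.1, -0.0, -2.3]
gripper_width: 0.565
grasp_force: 52.7
```

{"name": "jog_arm", "arguments": {"deltas": [[0,0,-0.001,0,0,0,0.3],[0,0,-0.001,0,0,0,0.3],[0,0,0,0,0,0,0.3]]}}

```text
t: 24.55
eef_pos: [0.5654, -0.2425, 0.1381]
tool_rot: [0.175, 0.757, 0.588, -0.226]
contact_force: [-1.7, 1.7, 7.6]
gripper_width: 0.565
grasp_force: 53.4
```

{"name": "jog_arm", "arguments": {"deltas": [[0,0,0.0005,0,0,0,0.75],[0,0,0,0,0,0,0.85],[0,0,0,0,0,0,1],[0,0,0,0,0,0,1],[0.003,0.013,0.02,0,0,0,1],[0.005,0.021,0.033,0,0,0,1],[0.005,0.021,0.033,0,0,0,1],[0,0,0,0,0,0,1],[0,0,0,0,0,0,1]]}}

```text
t: 25.45
eef_pos: [0.5787, -0.187, 0.2241]
tool_rot: [0.175, 0.756, 0.589, -0.225]
contact_force: [0.1, -0.8, 0.3]
gripper_width: 1.0
grasp_force: 0.0
```

```bash
python3 - <<'E'
from h import *
r=tool(RS.apply([1,0,0]),[0,0,-1]); go(S([0,.115,.22]),r)
def crop(c,x,y,w,h,s): return cv2.resize(c["img"][y:y+h,x:x+w],(w*s,h*s),interpolation=cv2.INTER_CUBIC)
w=bot.read_camera("wrist"); b=bot.read_camera("scene")
I=np.zeros((480,800,3),np.uint8); I[:,:400]=w["img"][:,120:520]; I[:,400:]=crop(b,395,300,100,120,4); cv2.imwrite("pics/p5.png",I[:,:,::-1])
P=[[x,y,.139] for y in(.058,-.032) for x in(-.025,.025)]; print((fish(w,S(P))-[120,0]).round(0).tolist(),((proj(b,S(P))+.4-[395,300])*4+[400,0]).round(0).tolist())
E
```

```text
t 25.45 p [ 0.5787 -0.187   0.2241] z [-0.135 -0.53  -0.837] y [ 0.969 -0.246 -0.   ] q [-0.142  0.47   0.11   1.772  0.556  1.148 -0.584] g 1.0
dp [-0.003  -0.0138 -0.0041] rv [ 0.561  -0.1414  0.0033] rows>= 4.0
[[169.0, 269.0], [244.0, 269.0], [178.0, 329.0], [236.0, 329.0]] [[573.0, 136.0], [669.0, 86.0], [723.0, 316.0], [823.0, 259.0]]
```

View pics/p5.png

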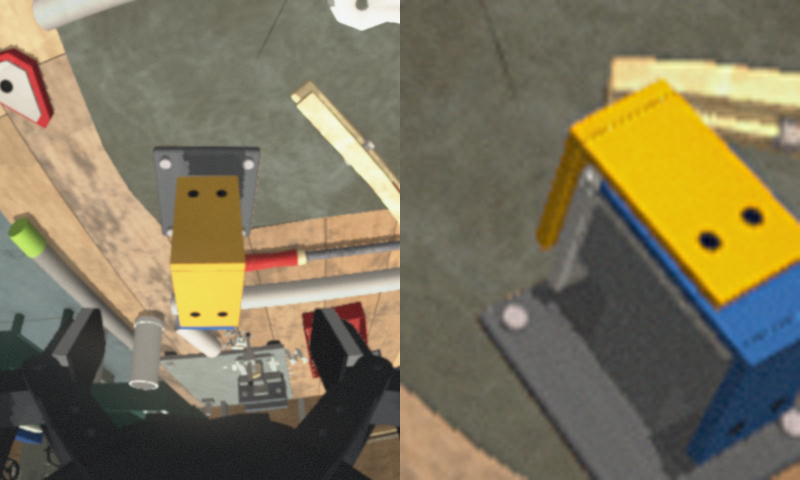

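Yellow lies flat about 4–5 mm outside its home. I push it in the same way, toward −y.

{"name": "jog_arm", "arguments": {"deltas": [[-0.0006,-0.0028,0,0.1122,-0.0283,0.0007,0.22],[-0.0006,-0.0028,0,0.1122,-0.0283,0.0007,0.22],[-0.0006,-0.0028,0,0.1122,-0.0283,0.0007,0.22],[-0.0006,-0.0028,0,0.1122,-0.0283,0.0007,0.22],[-0.0006,-0.0028,0,0.1122,-0.0283,0.0007,0.22],[0,0,0,0,0,0,0.22],[0,0,-0.03,0,0,0,0.22],[0,0,-0.04,0,0,0,0.22],[0,0,-0.03,0,0,0,0.22],[0,0,0,0,0,0,0.22]]}}

```text
t: 26.55
eef_pos: [0.5716, -0.1992, 0.1184]
tool_rot: [-0.004, 0.788, 0.616, -0.005]
contact_force: [-0.9, -0.1, 0.3]
gripper_width: 0.222
grasp_force: 0.0
```

```bash
python3 - <<'E'
from h import *
r=tool(RS.apply([1,0,0]),[0,0,-1]); go(S([0,.08,.118]),r)
E
```

```text
t 26.55 p [ 0.5716 -0.1992  0.1184] z [-0.013  0.001 -1.   ] y [ 0.971 -0.241 -0.012] q [ 0.264  0.524 -0.043  1.828  0.033  0.804 -0.04 ] g 0.222
dp [-0.0044 -0.0356 -0.0004] rv [-0.0006 -0.0125 -0.0021] rows>= 1.0
```

{"name": "jog_arm", "arguments": {"deltas": [[0,-0.008,0,0,-0.006,-0.001,0.22],[-0.001,-0.01,0,0,-0.006,-0.001,0.22],[-0.001,-0.01,0,0,0,0,0.22],[-0.001,-0.004,0,0,0,0,0.22],[-0.001,-0.003,0,0,0,0,0.22],[0,0,0,0,0,0,0.22]]}}

```text
t: 27.15
eef_pos: [0.5711, -0.2372, 0.1242]
tool_rot: [0.004, 0.789, 0.614, 0.004]
contact_force: [-0.2, -0.0, 0.8]
gripper_width: 0.222
grasp_force: 0.0
```

{"name": "jog_arm", "arguments": {"deltas": [[0,-0.001,0,0,0,0,0.22],[-0.001,-0.001,0,0,0,0,0.22],[0,-0.001,0,0,0,0,0.22],[0,0,0,0,0,0,0.22]]}}

```text
t: 27.55
eef_pos: [0.5702, -0.2394, 0.1237]
tool_rot: [0.003, 0.789, 0.615, 0.004]
contact_force: [0.1, 0.3, 0.4]
gripper_width: 0.22
grasp_force: 0.0
```

{"name": "jog_arm", "arguments": {"deltas": [[0,-0.001,0,0,0,0,0.22],[0,-0.001,0,0,0,0,0.22],[0,-0.001,0,0,0,0,0.22],[0,0,0,0,0,0,0.22]]}}

```text
t: 27.95
eef_pos: [0.5704, -0.2424, 0.1237]
tool_rot: [0.003, 0.789, 0.615, 0.004]
contact_force: [0.3, 0.4, -0.7]
gripper_width: 0.219
grasp_force: 0.3
```

```bash
python3 - <<'E'
from h import *
P,r=st(); print(RS.inv().apply(P-SO)); o=bot.get_obs();print(np.round(o["contact_force"],2))
E
```

```text
t 27.95 p [ 0.5704 -0.2424  0.1237] z [ 0.01 -0.   -1.  ] y [ 0.97  -0.244  0.01 ] q [ 0.332  0.527 -0.04   1.806  0.024  0.799  0.035] g 0.219
[0.00489515 0.07342724 0.12367524]
[ 0.31  0.38 -0.75]
```

{"name": "jog_arm", "arguments": {"deltas": [[0,0.002,-0.002,0,0,0,0.22],[-0.004,0.001,-0.002,0,0,0,0.22],[0,-0.002,0,0,0,0,0.22],[0,-0.002,0,0,0,0,0.22],[0,-0.001,0,0,0,0,0.22],[0,0,0,0,0,0,0.22]]}}

```text
t: 28.55
eef_pos: [0.5663, -0.2442, 0.1197]
tool_rot: [0.003, 0.789, 0.615, 0.004]
contact_force: [0.4, 2.0, 0.0]
gripper_width: 0.221
grasp_force: 0.0
```

{"name": "jog_arm", "arguments": {"deltas": [[0,-0.001,0,0,0,0,0.22],[0,-0.001,0,0,0,0,0.22],[0,0,0,0,0,0,0.22]]}}

```text
t: 28.85
eef_pos: [0.5664, -0.2445, 0.1197]
tool_rot: [0.002, 0.788, 0.615, 0.004]
contact_force: [-0.3, 6.5, 2.8]
gripper_width: 0.22
grasp_force: 0.0
```

```bash
python3 - <<'E'
from h import *
P,r=st(); print(RS.inv().apply(P-SO)); o=bot.get_obs();print(np.round(o["contact_force"],2))
E
```

```text
t 28.85 p [ 0.5664 -0.2445  0.1197] z [ 0.01   0.002 -1.   ] y [ 0.97  -0.243  0.009] q [ 0.34   0.529 -0.041  1.813  0.022  0.791  0.043] g 0.22
[0.00157827 0.07036077 0.11969742]
[-0.32  6.52  2.81]
```

{"name": "jog_arm", "arguments": {"deltas": [[0,-0.001,0,0,0,0,0.22],[0,-0.001,0,0,0,0,0.22],[0,-0.001,0,0,0,0,0.22],[0,0,0,0,0,0,0.22]]}}

```text
t: 29.25
eef_pos: [0.5668, -0.2447, 0.1196]
tool_rot: [0.001, 0.788, 0.616, 0.005]
contact_force: [-1.4, 13.9, 4.0]
gripper_width: 0.219
grasp_force: 0.0
```

{"name": "jog_arm", "arguments": {"deltas": [[0,-0.001,0,0,0,0,0.22],[0,-0.001,0,0,0,0,0.22],[0,0,0,0,0,0,0.22]]}}

```text
t: 29.55
eef_pos: [0.5676, -0.245, 0.1195]
tool_rot: [0.001, 0.787, 0.616, 0.006]
contact_force: [1.4, 16.4, 2.6]
gripper_width: 0.22
grasp_force: 0.0
```

Seated at 16 N with no travel. I back off and look again to check.

{"name": "jog_arm", "arguments": {"deltas": [[0.001,0.008,0,0,0,0,0.22],[0.003,0.012,0,0,0,0,0.22],[0.005,0.02,0,0,0,0,0.22],[0,0.02,0.03,0,0,0,0.22],[0,0.02,0.05,0,0,0,0.22],[0,0.04,0.03,0,0,0,0.22],[0,0.04,0,0,0,0,0.22],[0,0.03,0,0,0,0,0.22],[0,0,0,0,0,0,0.22]]}}

```text
t: 30.45
eef_pos: [0.5757, -0.0572, 0.2267]
tool_rot: [0.003, 0.787, 0.617, 0.005]
contact_force: [0.8, -0.5, 0.3]
gripper_width: 0.221
grasp_force: 0.0
```

```bash
python3 - <<'E'
from h import *
def crop(c,x,y,w,h,s): return cv2.resize(c["img"][y:y+h,x:x+w],(w*s,h*s),interpolation=cv2.INTER_CUBIC)
b=bot.read_camera("scene"); t=bot.read_camera("top")
I=np.hstack([crop(b,395,300,100,120,4),crop(t,400,190,100,120,4)]); cv2.imwrite("pics/p6.png",I[:,:,::-1])
for n,P in(("y",[[x,y,.139] for y in(.058,-.032) for x in(-.025,.025)]),("b",[[x,-.05,.131] for x in(-.025,.025)])):
    print(n,((proj(b,S(P))+.4-[395,300])*4).round(0).tolist(),((proj(t,S(P))+.4-[400,190])*4+[400,0]).round(0).tolist())
E
```

```text
y [[173.0, 136.0], [269.0, 86.0], [323.0, 316.0], [423.0, 259.0]] [[505.0, 195.0], [522.0, 122.0], [640.0, 231.0], [656.0, 158.0]]
b [[350.0, 365.0], [451.0, 307.0]] [[663.0, 241.0], [680.0, 168.0]]
```

View pics/p6.png

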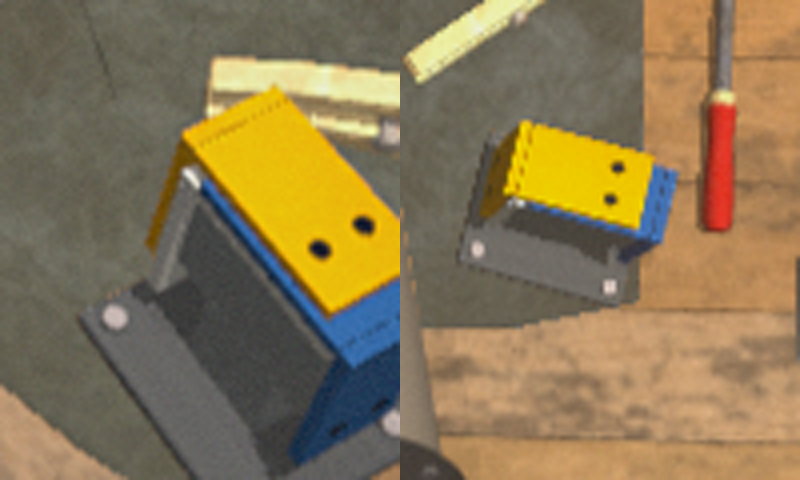

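The yellow end corners in the scene crop are within about 2 px of home and the ridge corners are a few mm off at most. The blue corners match, and both hanging legs lie flush. Handing in.

```bash
python3 -c "
from station import bot
print(bot.hand_in())"
```

```text
the job is handed in; nothing more can be done
None
```

I hung the blue and yellow brackets on the stand, pushed both home flush and handed the job in at about 30 s; the last camera check put both within tolerance, but the hand-in returned no verdict.

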